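Hang the small round detergent measure inside the soap cabinet

ROBOT

A 6-joint arm with a two-finger parallel gripper is mounted at the origin on the work surface. World frame = base frame: x ahead of the robot, y to its left, z up, the work surface at z = 0. Lengths are in m, angles in rad, forces in N, time in s.
With the tool pointing down it reaches from about 0.4 to 0.825 m from the base axis. Payload 7 kg.
Tool frame: the origin (TCP) lies at the very end of the fingers, on their centre line; the grasp point (between the pads) lies manip.grip_point_offset behind it (manip.grip_point_offset is the distance from the TCP to the grasp point, in m); z points along the fingers, y is the line along which they close (so a half turn about z gives the same grasp; the last joint's range is limited). The gripper opens to 88 mm and grips with 3 to 60 N. Pads are 19 mm wide; open, the fingers measure 130 mm over their backs; the gripper's body (78 mm by 193 mm) begins 47 mm behind the grasp point.
Start: joints at [1.419, 0.359, 0.012, 0, -1.224, -0.288], TCP at [0.287, 0.611, 0.188] pointing down, gripper open.
Joint ranges: [-3.07, 3.07], [-1.43, 2.12], [-1.02, 1.25], [-3.03, 1.67], [-3.05, -0], [-3.03, 3.03]. Speed limits (rad/s): [2.39, 2.39, 3.01, 3.14, 3.14, 3.14].

INTERFACE

Orientations are given as [roll, pitch, yaw] about the fixed x, y, z axes, in that order (R = Rz(yaw) Ry(pitch) Rx(roll)).
In Python, from rig import manip gives the robot as it stands.
- The arm moves only by the shell command python3 -m crank 'ROWS' [OPENING] [FORCE]. ROWS is JSON, a list of rows, each an object with "dp": the shift along the world's x, y, z in cm, a list of three; "angular": the turn, a rotation vector about the world's x, y, z in rad, a list of three. A call has 1 to 10 rows; each row is the pose to reach, as a shift and turn from the pose commanded when the call began; what a row does not reach only later rows make up. A row lasts 1/8 s, in which the tool goes at most 62.5 mm and 10.7 degrees, less where a joint would pass 70% of its speed; a pose out of reach is approached as far as the arm can. A call with a gripper value outside its range is refused whole. OPENING is the finger opening in cm, from 0 to 8.76, set as the call begins (- or left out, the last holds). The fingers move at their own pace and stop on an object; FORCE is the grip in N (left out, the last holds). Time passes only in rows, so rows that repeat a pose let the fingers close. It gives the time, the measured TCP pose, the force, the opening and the grip force at its end, in the units of the state.
- manip.get_state(): the state, without advancing time (a new reading comes with each control period).
- manip.get_image(name): name is "scene" or "top" or "wrist"; returns a dict with "image" (480x640x3 uint8, blue, green, red), "fx", "fy", "cx", "cy" (pixels), "world_to_cam" (4x4, takes a point from world to camera coordinates); the wrist camera has in their place "hand_eye" (4x4, takes a point from camera to tool coordinates, whose origin is the TCP and whose axes are the flange's). Camera axes: x right, y up, looking along -z (the intrinsics and any distortion apply to the point x, -y, -z); pixel columns grow to the right and rows downward; lengths in m; the calibration is good to about 2 mm. A picture is of the moment at which its call begins: read the wrist's pose just before it. There is no depth.
- manip.close_job(): hands the job in; it is judged then, once.
The state is a dict: "clock": time; "joint_pos": joint angles; "qvel": joint speeds; "effort": joint torques, N m; "position": TCP position; "tool_rot": TCP orientation; "contact_force": force on the tool from outside, world axes, zero at the start; "wrist_torque": the same for the moment, N m; "finger_gap": finger opening in m; "grasp_force": force on a finger pad.
Only numpy, scipy, OpenCV 4.12 (cv2) and the standard library are available. Lean on these libraries where they do the work, as an engineer would, in place of code of your own. Each camera call takes 0.05 s, during which the arm holds its last target. There are 200 camera calls.

TASK

Put the laundry room's small round detergent measure away: carry it upright by its grip tab through the hatch in the top of the soap cabinet and hang its wire handle on the hook inside, then let go so that it hangs freely. Do not bump the cabinet, neither with the measure nor with the robot.

Things in the scene. Friction and masses are not known exactly. Their poses are not given: they have to be found in the camera images.
- measure: Small round measure: white cup 56 mm across, 48 tall, 120 g, upright on the table. On its wire arch stands a flat grey grip tab, 14 mm thick (x), 34 wide (y), 102 to 150 mm above the cup's bottom; pinch it from above across the 34 mm at 132. Origin: centre of the cup's underside, z up. Bystanders alike: one with a square cup, one with a larger round cup (84 mm across).
- measure_eye (a point): Underside of the peak of the measure's rigid wire arch (6 mm wire, in the measure's y-z plane), 98 mm above the middle of the cup's bottom: the point that rests on the hook. The opening below it is 50 mm high down to the cup's rim, 51 mm wide in its lower half, narrowing to the peak; a hook enters along the measure's x, from either side.
- cabinet: Soap cabinet, fixed: white steel box 210 mm (x) by 210 (y), 165 tall, front (-x) roughly to the robot. Its top is a flat grey frame, 4 mm thick, around a centred open hatch 150 mm (x) by 150 (y). Empty inside but for the hook; floor 8 mm above the table. Origin: centre of its underside, z up. The hook does not count as cabinet and may be touched.
- hook: Fixed steel hook in the cabinet: 8 mm bar from the far (+x) wall; free end turned up, pointing to the front. Origin: its seat (low point of the bar's top), 118 mm above the table, 32 mm to +x of the hatch's centre; axes as the cabinet's. Free end: 14 mm above the seat, reaching 17 mm to -x. Lower the measure with its arch 60 mm to -x of the seat, eye 28 mm above it; move +x; lower into the seat.
Mind the look-alikes: they are no part of the job. Leave any blue or red look-alike of the measure alone.

How it is judged:
At the end, for the whole second after the job is handed in: The small round measure hangs released and almost still (under 60 mm/s) on the hook: the peak of its arch within 18 mm of the hook's seat, the hook bearing its weight, and within 20 degrees of upright (distance between measure_eye and hook below 0.018 m and contact force between measure and hook above 0.3 N and angle between measure's own z axis and vertical below 0.35 rad and linear speed of measure below 0.06 m/s); the robot touches nothing.
It fails at once if the measure bumps the cabinet (over 2 N) (contact force between measure and cabinet above 2 N).
It fails at once if the robot bumps the cabinet (over 2 N) (contact force between any of the fingers, the arm and cabinet above 2 N).
It also fails if it takes over 43 s, if anything falls off the work surface, if the arm or the gripper's body presses on something with over 40 N, if the wrist force passes 120 N, or if a joint passes its speed limit or range.

## Working session

There is one attempt and no reset: what is moved stays moved. The work goes in short steps, Python scripts to look and compute and a shell command to move; the robot and the scene stay as the last step left them, time stands still between calls to the robot, and variables do not carry over. Pictures are saved under pics/ and viewed, at most 10 in all, crops included, and the job is handed in when it is done.

```bash
mkdir -p pics; ls
cat > h.py <<'E'
import numpy as np,cv2
from rig import manip
def save(n,f): 
    d=manip.get_image(n); cv2.imwrite(f,d['image']); return d
def proj(d,p):
    p=np.atleast_2d(p); c=(d['world_to_cam']@np.c_[p,np.ones(len(p))].T)[:3]
    return np.c_[d['cx']+d['fx']*c[0]/-c[2], d['cy']-d['fy']*c[1]/-c[2]]
def ray(d,u,v,z):
    T=np.linalg.inv(np.array(d['world_to_cam'])); r=T[:3,:3]@np.array([(u-d['cx'])/d['fx'],-(v-d['cy'])/d['fy'],-1]); o=T[:3,3]
    return o+r*(z-o[2])/r[2]
E
python3 - <<'E'
from h import *
print(manip.get_state(),manip.grip_point_offset)
for n in('top','scene'):
    d=save(n,f'pics/{n}0.png'); print({k:(np.round(v,4).tolist() if not np.isscalar(v) else v) for k,v in d.items() if k!='image'})
E
```

```text
pics
{'clock': 0.0, 'joint_pos': array([ 1.41906770e+00,  3.59417105e-01,  1.10675863e-02, -3.28840368e-04,
       -1.22407503e+00, -2.88138605e-01]), 'qvel': array([-0.00164521, -0.00024425,  0.0022804 , -0.00042593, -0.00011997,
       -0.00059412]), 'effort': array([ 1.22465586e-03, -5.82714951e+01,  2.93045801e+01,  6.99667364e+00,
        6.97305237e-03, -1.60160885e-04]), 'position': array([0.28720918, 0.61025539, 0.18711082]), 'tool_rot': array([ 3.13994370e+00, -1.66347566e-04, -4.39979087e-01]), 'contact_force': array([ 0.2937446 ,  0.00252612, -0.01639595]), 'wrist_torque': array([-0.0205257 , -0.01807177, -0.0308122 ]), 'grasp_force': 0.0, 'finger_gap': 0.08748103911391933} 0.0188
{'fx': 462.303701323082, 'fy': 462.303701323082, 'cx': 319.83651771861554, 'cy': 233.12854902587452, 'world_to_cam': [[0.0279, -0.9996, -0.0037, 0.0352], [0.9941, 0.0273, 0.1049, -0.4675], [-0.1047, -0.0066, 0.9945, -0.7096], [0.0, 0.0, 0.0, 1.0]]}
{'fx': 559.4943701770142, 'fy': 559.4943701770142, 'cx': 323.51484208896466, 'cy': 232.3114909025032, 'world_to_cam': [[-0.1584, 0.9873, -0.0128, 0.0377], [-0.5371, -0.0753, 0.8402, 0.1586], [0.8285, 0.14, 0.5422, -1.4893], [0.0, 0.0, 0.0, 1.0]]}
```

View pics/top0.png

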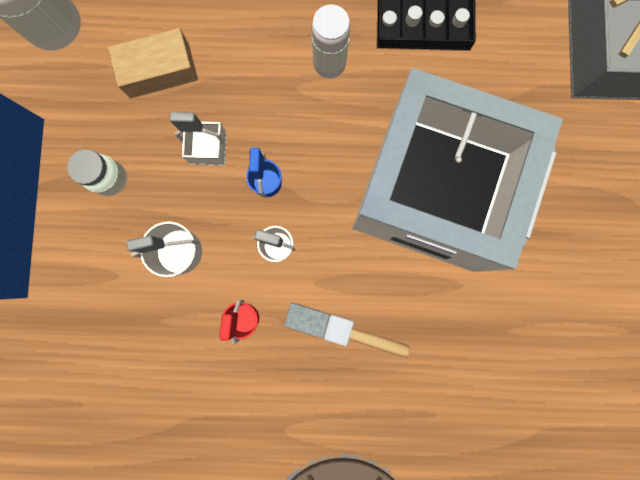

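View pics/scene0.png

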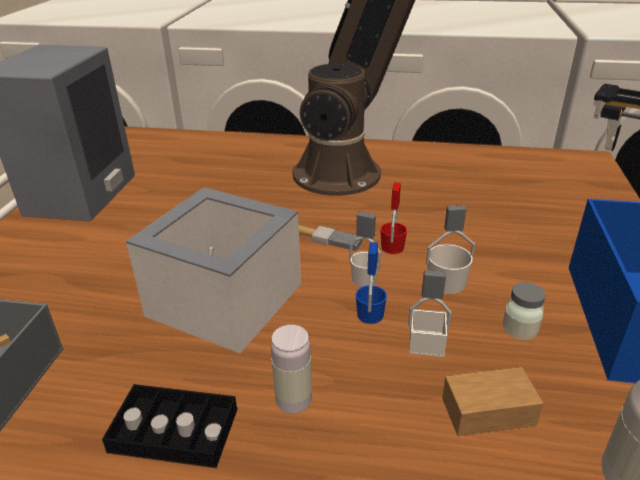

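Candidates in the top image: the white round cup (275,244), the larger white round cup (168,249), the white square cup (203,143), the blue cup (264,177) and the red cup (240,320). The cup at (275,244) fits, because it is white, round and the smaller of the two. The cabinet is at (460,170), with its hook tip at (459,159). I'll confirm with an enlarged crop.

Run:
```python
import cv2,numpy as np
a=cv2.imread('pics/top0.png');b=cv2.imread('pics/scene0.png')
A=cv2.resize(a[215:275,235:315],None,fx=5,fy=5,interpolation=cv2.INTER_CUBIC)
B=cv2.resize(b[200:300,330:410],(400,500),interpolation=cv2.INTER_CUBIC)
o=np.zeros((500,800,3),np.uint8);o[:300,:400]=A;o[:,400:]=B
cv2.imwrite('pics/c1.png',o)
cv2.imwrite('pics/c2.png',cv2.resize(a[65:275,350:565],None,fx=2.8,fy=2.8,interpolation=cv2.INTER_CUBIC))
```

```text
(no output)
```

View pics/c1.png

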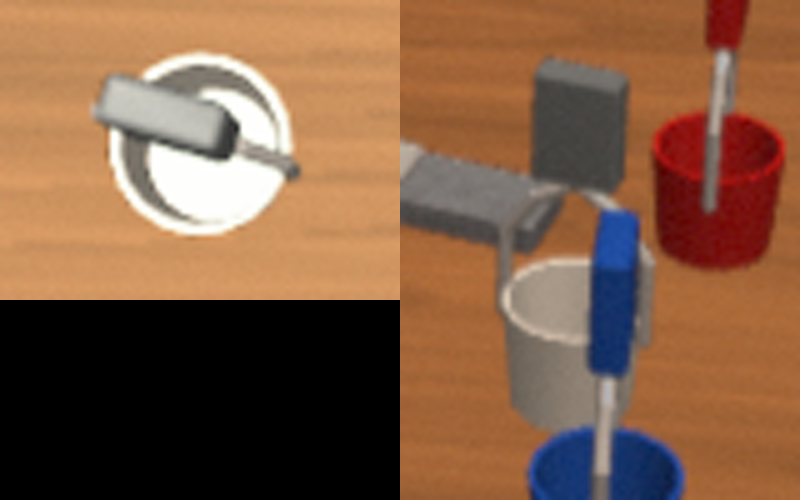

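View pics/c2.png

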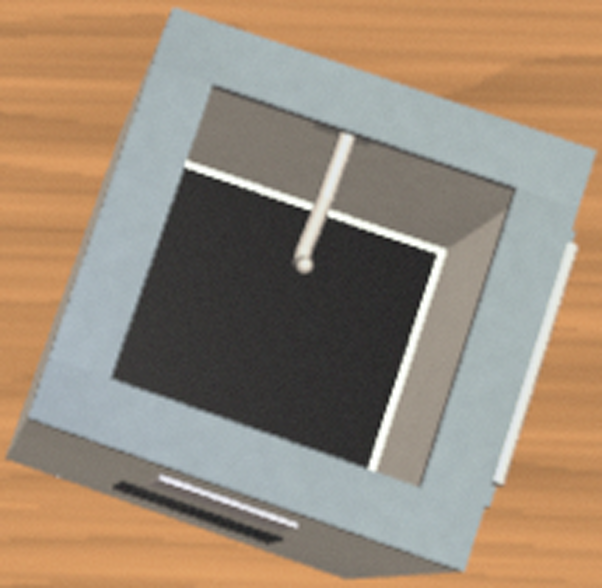

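The crop confirms it: a small white round cup with a grey tab. Tab ends are at about (256,233) and (281,243), and the rim centre is at (275,243.8). The cabinet's hatch corners are clear.

Run:
```python
from h import *
from scipy.optimize import least_squares
d=manip.get_image('top'); print(np.linalg.inv(d['world_to_cam'])[:3,3], manip.get_state()['clock'])
o=np.array([(173,10),(596,150),(463,571),(30,418)])/2.8+[350,65]
i=np.array([(212,86),(515,188),(420,487),(113,379)])/2.8+[350,65]
# order: far-left(+x,+y), far-right(+x,-y), near-right, near-left
s=np.array([(1,1),(1,-1),(-1,-1),(-1,1)])
def pts(q,h): 
    c,n=np.cos(q[2]),np.sin(q[2]); return np.c_[(s*h)@np.array([[c,n],[-n,c]])+q[:2],np.full(4,.165)]
f=lambda q:np.r_[proj(d,pts(q,.105))-o,proj(d,pts(q,.075))-i].ravel()
r=least_squares(f,[.5,-.2,0.3]);print(r.x,r.fun.round(1))
# measure rim
im=d['image'];hsv=cv2.cvtColor(im,cv2.COLOR_BGR2HSV)
m=(hsv[...,1]<70).astype(np.uint8);n,l,st,ce=cv2.connectedComponentsWithStats(m)
k=l[249,277];print(st[k])
c=max(cv2.findContours((l==k).astype(np.uint8),0,1)[0],key=len)[:,0,:]
p=np.array([ray(d,u,v,.048)[:2] for u,v in c])
def g(q):return np.hypot(*(p-q[:2]).T)-.028
q=least_squares(g,ray(d,275,244,.048)[:2],loss='cauchy',f_scale=.001);print('rim',q.x,np.sort(abs(q.fun))[[len(p)//2,len(p)*7//10]])
T=lambda x,y:ray(d,x/5+235,y/5+215,.15)[:2]
A,B,C,D=T(113,73),T(231,106),T(218,150),T(100,117)
print(A,B,C,D,(A+B+C+D)/4,np.arctan2(*(A-B)[::-1]),np.arctan2(*(D-C)[::-1]),np.linalg.norm(A-B),np.linalg.norm(B-C))
w=manip.get_image('wrist');print(w['hand_eye'],w['fx'])
```

```text
[0.38941251 0.04324793 0.75479691] 0.15
[ 0.54433582 -0.13598225 -0.31417841] [-0.4 -1.1  0.2 -0.   0.8  0.5 -0.9  0.3  0.  -0.5  0.6 -0.1  0.5  0.5
 -1.   0.3]
[ 253  226   42   36 1089]
rim [0.44641269 0.11710283] [0.00090993 0.0011834 ]
[0.45552057 0.12933944] [0.44764598 0.09793519] [0.43595463 0.10092191] [0.44379379 0.13226889] [0.44572874 0.11511636] 1.3251125529207401 1.3257451953527948 0.03237648113159767 0.0120668167630251
[[ 7.93263658e-04  9.58567267e-01  2.84865170e-01  7.77033041e-02]
 [ 9.99999615e-01 -6.53869853e-04 -5.84434787e-04 -2.53087675e-04]
 [-3.73955310e-04  2.84865524e-01 -9.58567417e-01 -1.95892466e-01]
 [ 0.00000000e+00  0.00000000e+00  0.00000000e+00  1.00000000e+00]] 397.3343508669661
```

```bash
python3 -m crank '[{"dp":[0,0,6],"angular":[0,0,0]},{"dp":[0,0,9],"angular":[0,0,0]},{"dp":[16,-49.5,9],"angular":[0,0,0.195]},{"dp":[16,-49.5,9],"angular":[0,0,0.195]},{"dp":[16,-49.5,9],"angular":[0,0,0.195]},{"dp":[16,-49.5,9],"angular":[0,0,0.195]},{"dp":[16,-49.5,9],"angular":[0,0,0.195]},{"dp":[16,-49.5,9],"angular":[0,0,0.195]},{"dp":[16,-49.5,9],"angular":[0,0,0.195]},{"dp":[16,-49.5,9],"angular":[0,0,0.195]}]' 7
python3 -m crank '[{"dp":[0,0,0],"angular":[0,0,0]},{"dp":[0,0,0],"angular":[0,0,0]},{"dp":[0,0,0],"angular":[0,0,0]}]'
python3 - <<'E'
from h import *
from scipy.spatial.transform import Rotation as R
s=manip.get_state();print(s['clock'],s['position'],s['tool_rot'],s['joint_pos'])
w=save('wrist','pics/w1.png')
T=np.eye(4);T[:3,:3]=R.from_euler('xyz',s['tool_rot']).as_matrix();T[:3,3]=s['position']
w['world_to_cam']=np.linalg.inv(T@w['hand_eye'])
y=-.245;M=np.array([[np.cos(y),-np.sin(y)],[np.sin(y),np.cos(y)]])
im=w['image'].copy()
P=[(a,b,.15) for a in(-.007,.007) for b in(-.017,.017)]
t=np.linspace(0,2*np.pi,40);P+=[(.028*np.cos(a),.028*np.sin(a),.048) for a in t]
P=np.array([[*(M@p[:2]+[.446,.116]),p[2]] for p in P])
for u,v in proj(w,P): cv2.circle(im,(int(round(u)),int(round(v))),2,(0,0,255),-1)
cv2.imwrite('pics/w1o.png',im)
E
```

```text
clock: 1.45
position: [0.4412, 0.1331, 0.2783]
tool_rot: [-3.141, -0.0, -0.244]
contact_force: [1.1, 0.5, -0.5]
finger_gap: 0.0699
grasp_force: 0.0
clock: 1.82
position: [0.441, 0.1359, 0.278]
tool_rot: [3.142, 0.0, -0.243]
contact_force: [0.3, 0.1, 0.1]
finger_gap: 0.07
grasp_force: 0.0
1.825 [0.4409585  0.13592187 0.27796197] [ 3.14156023e+00  1.53186557e-04 -2.43402595e-01] [ 7.27565056e-01 -5.28690757e-02 -2.81418990e-01 -1.11027254e-04
 -1.34235965e+00  5.99853828e-01]
```

View pics/w1o.png

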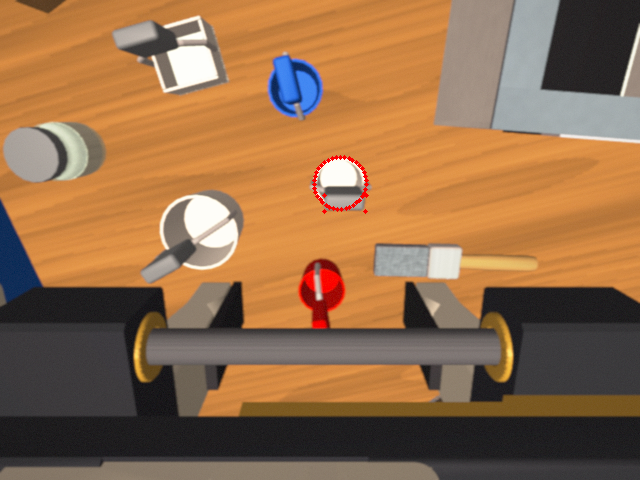

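The overlay of the estimate falls within about 1 px of the rim and within a few px of the tab. The rim is around (341,183) and the tab's near edge is at row ~210.

```bash
python3 -m crank '[{"dp":[0.5,-2,0],"angular":[0,0,0]},{"dp":[0.5,-2,-4],"angular":[0,0,0]},{"dp":[0.5,-2,-8],"angular":[0,0,0]},{"dp":[0.5,-2,-11],"angular":[0,0,0]},{"dp":[0.5,-2,-13.5],"angular":[0,0,0]},{"dp":[0.5,-2,-15.5],"angular":[0,0,0]},{"dp":[0.5,-2,-16.5],"angular":[0,0,0]},{"dp":[0.5,-2,-16.5],"angular":[0,0,0]},{"dp":[0.5,-2,-16.5],"angular":[0,0,0]}]' 7
```

```text
clock: 3.0
position: [0.4467, 0.1156, 0.1138]
tool_rot: [-3.141, -0.001, -0.244]
contact_force: [0.7, 0.1, -0.2]
finger_gap: 0.0701
grasp_force: 0.0
```

```bash
python3 -m crank '[{"dp":[0,0,0],"angular":[0,0,0]},{"dp":[0,0,0],"angular":[0,0,0]},{"dp":[0,0,0],"angular":[0,0,0]},{"dp":[0,0,0],"angular":[0,0,0]},{"dp":[0,0,0],"angular":[0,0,0]},{"dp":[0,0,0],"angular":[0,0,0]},{"dp":[0,0,0],"angular":[0,0,0]},{"dp":[0,0,0],"angular":[0,0,0]}]' 2.5 25
```

```text
clock: 4.0
position: [0.4462, 0.115, 0.113]
tool_rot: [3.142, 0.0, -0.245]
contact_force: [-1.0, -0.2, 0.5]
finger_gap: 0.0252
grasp_force: 0.0
```

Run:
```python
from h import *
a=save('wrist','pics/w2.png')['image'];b=save('scene','pics/s2.png')['image']
o=np.zeros((400,800,3),np.uint8);o[:300,:400]=cv2.resize(a,(400,300));o[:,400:]=cv2.resize(b[160:320,300:460],(400,400),interpolation=2)
cv2.imwrite('pics/c3.png',o);print(manip.get_state()['finger_gap'],manip.get_state()['grasp_force'])
```

```text
0.025023132302993276 0.0
```

View pics/c3.png

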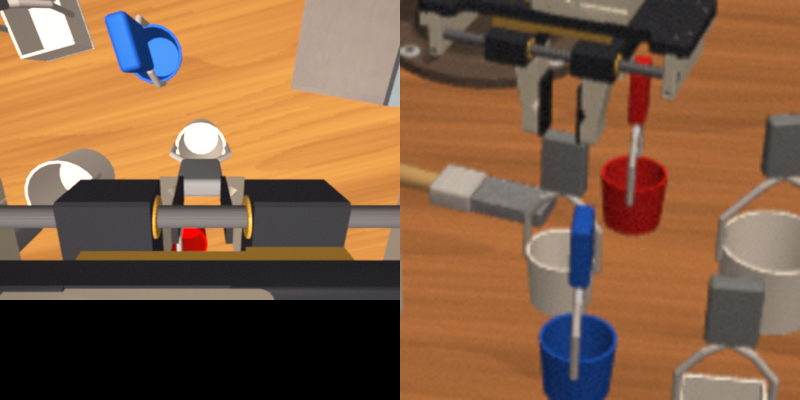

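The fingers sit on the robot side of the tab instead of around it. I'll project the nominal TCP and the tab into both views to find the discrepancy.

```bash
cat >> h.py <<'E'
from scipy.spatial.transform import Rotation as R
def wrist(f=None):
    s=manip.get_state(); w=manip.get_image('wrist')
    T=np.eye(4);T[:3,:3]=R.from_euler('xyz',s['tool_rot']).as_matrix();T[:3,3]=s['position']
    w['world_to_cam']=np.linalg.inv(T@w['hand_eye']); w['T']=T
    return s,w
def tab(xy,yaw,z0=0,h=(.102,.15)):
    c,n=np.cos(yaw),np.sin(yaw)
    return np.array([(xy[0]+c*a-n*b,xy[1]+n*a+c*b,z0+z) for z in h for a,b in((-.007,-.017),(-.007,.017),(.007,.017),(.007,-.017))])
E
python3 - <<'E'
from h import *
s,w=wrist(); d=manip.get_image('scene'); o=np.zeros((600,800,3),np.uint8)
def dr(d,im,off,k):
    for P,c in((tab((.446,.116),-.245),(0,255,255)),((w['T']@np.array([[0,0,0,1],[0,0,-.0188,1],[0,.0125,0,1],[0,-.0125,0,1]]).T)[:3].T,(0,0,255))):
        for u,v in (proj(d,P)-off+.5)*k: cv2.circle(im,(int(u),int(v)),3,c,-1)
    return im
a=dr(w,cv2.resize(w['image'][200:420,240:440],None,fx=2,fy=2),(240,200),2)
b=dr(d,cv2.resize(d['image'][190:290,325:405],None,fx=5,fy=5,interpolation=2),(325,190),5)
o[:440,:400]=a;o[:500,400:]=b;cv2.imwrite('pics/c4.png',o);print(s['joint_pos'],s['position'],s['tool_rot'])
E
```

```text
[ 6.81560996e-01  6.92450606e-02 -5.50767366e-01  2.90344179e-05
 -9.50829173e-01  6.44442300e-01] [0.44617025 0.11496425 0.11304922] [ 3.14154226e+00  8.30689675e-06 -2.44776161e-01]
```

View pics/c4.png

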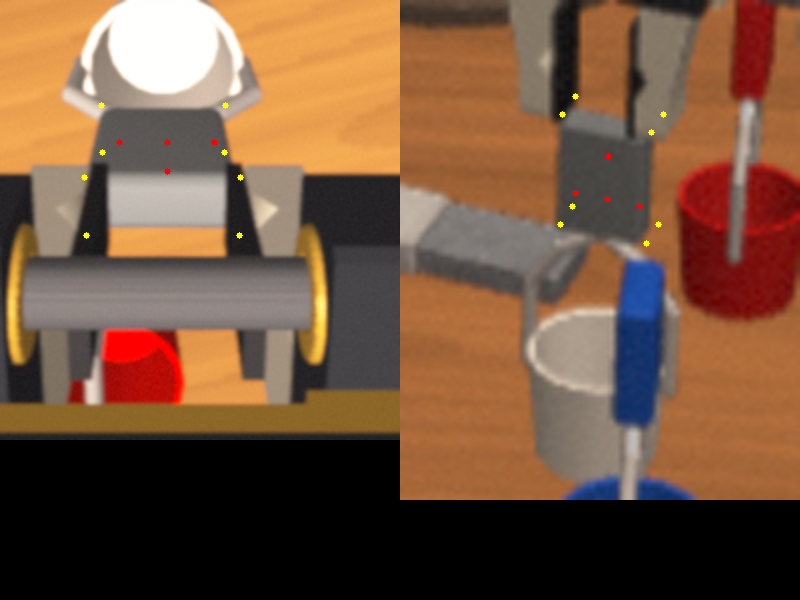

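Run:
```python
from h import *
from scipy.optimize import least_squares
s,w=wrist(); d=manip.get_image('scene')
sc=np.array([(576,122),(634,135)])/5-[80,0]+[325,190]; wr=np.array([(107,167),(228,167)])/2+[240,200]
def f(q):
    P=np.array([[q[0]+.0095,y+q[1],q[2],1] for y in(.0125,-.0125)]);P=(w['T']@P.T)[:3].T
    a,b=proj(w,P),proj(d,P)
    a=a[np.argsort(a[:,0])];b=b[np.argsort(b[:,0])]
    return np.r_[a-wr,b-sc].ravel()
r=least_squares(f,[0,0,0.001]);print(r.x,r.fun.round(1),s['clock'])
r=least_squares(lambda q:f(q)[:4],[0,0,0.]);print('wrist only',r.x)
```

```text
[-0.00117741  0.00017615 -0.03580177] [ 1.3 -0.  -1.9  0.  -1.8 -0.6 -0.4 -0.6] 4.2
wrist only [ 0.00244307  0.00027087 -0.04416431]
```

Both views agree that the real fingertips are about 36 mm behind the reported TCP, so the fingers are just at the tab's top. I'll open, go 3.6 cm lower and close.

```bash
python3 -m crank '[{"dp":[0,0,0.3],"angular":[0,0,0]},{"dp":[0,0,0.3],"angular":[0,0,0]},{"dp":[0,0,0.3],"angular":[0,0,0]},{"dp":[0,0,0.3],"angular":[0,0,0]},{"dp":[0,0,-1],"angular":[0,0,0]},{"dp":[0,0,-2],"angular":[0,0,0]},{"dp":[0,0,-3],"angular":[0,0,0]},{"dp":[0,0,-3.6],"angular":[0,0,0]},{"dp":[0,0,-3.6],"angular":[0,0,0]}]' 6.5
python3 -m crank '[{"dp":[0,0,0],"angular":[0,0,0]},{"dp":[0,0,0],"angular":[0,0,0]},{"dp":[0,0,0],"angular":[0,0,0]},{"dp":[0,0,0],"angular":[0,0,0]},{"dp":[0,0,0],"angular":[0,0,0]},{"dp":[0,0,0],"angular":[0,0,0]}]' 2.5 25
```

```text
clock: 5.42
position: [0.4459, 0.1147, 0.0765]
tool_rot: [3.141, 0.001, -0.245]
contact_force: [-0.2, -0.2, 0.3]
finger_gap: 0.0649
grasp_force: 0.0
clock: 6.18
position: [0.4463, 0.1151, 0.0772]
tool_rot: [-3.141, -0.0, -0.245]
contact_force: [-0.6, 0.1, 0.4]
finger_gap: 0.0338
grasp_force: 25.0
```

Gripped at a 33.8 mm gap and 25 N. Next I lift and turn to the cabinet's yaw, −0.314 (a turn of −0.07).

```bash
python3 -m crank '[{"dp":[0,0,1.5],"angular":[0,0,0]},{"dp":[0,0,4],"angular":[0,0,0]},{"dp":[0,0,8],"angular":[0,0,0]},{"dp":[0,0,12],"angular":[0,0,-0.03]},{"dp":[0,0,16],"angular":[0,0,-0.07]},{"dp":[0,0,19],"angular":[0,0,-0.07]},{"dp":[0,0,21],"angular":[0,0,-0.07]},{"dp":[0,0,21],"angular":[0,0,-0.07]},{"dp":[0,0,21],"angular":[0,0,-0.07]}]'
python3 - <<'E'
from h import *
s,w=wrist();print(s['position'],s['tool_rot'],s['grasp_force'])
yaw=-.314;c,n=np.cos(yaw),np.sin(yaw);C=np.array([.5443,-.1360])
z0=s['position'][2]-.0772;xy=s['position'][:2]
ex=np.array([c,n]);seat=C+.032*ex
print('seat',seat,'pre',seat-.06*ex,'delta',seat-.06*ex-xy,'z0',z0)
d=manip.get_image('scene');t=manip.get_image('top');o=np.zeros((600,800,3),np.uint8)
a=np.linspace(0,2*np.pi,30)
cup=np.array([(xy[0]+.028*np.cos(q),xy[1]+.028*np.sin(q),z0+z) for z in(0,.048) for q in a])
hat=np.array([(*(C+sx*ex*.075+sy*.075*np.array([-n,c])),.165) for sx in(1,-1) for sy in(1,-1)]+[(*(C+sx*ex*.105+sy*.105*np.array([-n,c])),.165) for sx in(1,-1) for sy in(1,-1)])
hk=np.array([(*(seat),.118),(*(seat-.017*ex),.132)])
def dr(d,x,y,W,H,k):
    im=cv2.resize(d['image'][y:y+H,x:x+W],None,fx=k,fy=k,interpolation=2)
    for P,cl in((tab(xy,yaw,z0),(0,255,255)),(cup,(0,0,255)),(hat,(0,255,0)),(hk,(255,0,255))):
        for u,v in (proj(d,P)-[x,y]+.5)*k: cv2.circle(im,(int(u),int(v)),2,cl,-1)
    return im
o[:600,:400]=dr(d,350,30,160,240,2.5);o[:300,400:]=dr(d,130,180,200,150,2);o[300:,400:]=dr(t,350,65,240,180,1.6667)[:300,:400]
cv2.imwrite('pics/c5.png',o)
E
```

```text
clock: 7.3
position: [0.4455, 0.1148, 0.2858]
tool_rot: [3.14, 0.001, -0.315]
contact_force: [-0.1, 0.4, -0.7]
finger_gap: 0.0341
grasp_force: 25.0
[0.44547227 0.11476506 0.28575309] [ 3.14049758e+00  1.49506398e-03 -3.14920989e-01] 24.96681958436966
seat [ 0.57473538 -0.1458837 ] pre [ 0.51766904 -0.12735177] delta [ 0.07219677 -0.24211682] z0 0.20855308918542742
```

View pics/c5.png

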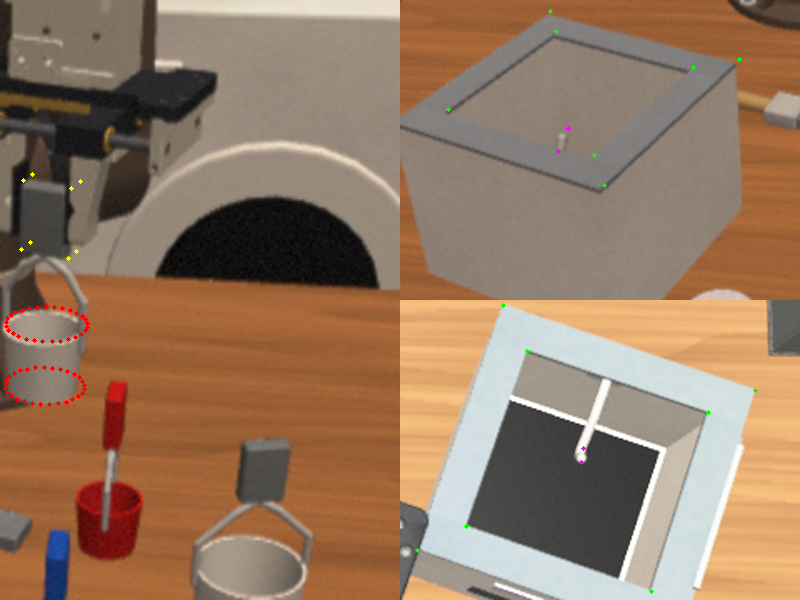

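The overlays agree within about 2 mm for the cup, tab, hatch and hook. Now I move over the hatch's lowering point.

```bash
python3 -m crank '[{"dp":[0.9,-3,0],"angular":[0,0,0]},{"dp":[2.1,-7,0],"angular":[0,0,0]},{"dp":[3.3,-11,0],"angular":[0,0,0]},{"dp":[4.5,-15,0],"angular":[0,0,0]},{"dp":[5.7,-19,0],"angular":[0,0,0]},{"dp":[6.6,-22,0],"angular":[0,0,0]},{"dp":[7.2,-24.2,0],"angular":[0,0,0]},{"dp":[7.2,-24.2,0],"angular":[0,0,0]},{"dp":[7.2,-24.2,0],"angular":[0,0,0]},{"dp":[7.2,-24.2,0],"angular":[0,0,0]}]'
python3 - <<'E'
from h import *
s,w=wrist();print(s['position'],s['tool_rot'],s['joint_pos'])
yaw=-.314;c,n=np.cos(yaw),np.sin(yaw);C=np.array([.5443,-.1360]);ex=np.array([c,n]);ey=np.array([-n,c]);seat=C+.032*ex
z0=s['position'][2]-.0772;xy=s['position'][:2]
print(seat-.06*ex-xy)
a=np.linspace(0,2*np.pi,30);o=np.zeros((600,800,3),np.uint8)
cup=np.array([(xy[0]+.028*np.cos(q),xy[1]+.028*np.sin(q),z0+z) for z in(0,.048) for q in a])
hat=np.array([(*(C+ex*(sx*u)+ey*(sy*u)),.165) for u in(.075,.105) for sx in(1,-1) for sy in(1,-1)])
hk=np.array([(*(seat),.118),(*(seat-.017*ex),.132)])
def dr(d,x,y,W,H,k):
    im=cv2.resize(d['image'][y:y+H,x:x+W],None,fx=k,fy=k,interpolation=2)
    for P,cl in((cup,(0,0,255)),(hat,(0,255,0)),(hk,(255,0,255))):
        for u,v in (proj(d,P)-[x,y]+.5)*k: cv2.circle(im,(int(u),int(v)),2,cl,-1)
    return im
d=manip.get_image('scene')
o[:,:400]=dr(d,120,90,200,300,2);o[:300,400:]=cv2.resize(dr(w,0,0,640,480,1),(400,300));cv2.imwrite('pics/c6.png',o)
E
```

```text
clock: 8.7
position: [0.518, -0.1264, 0.287]
tool_rot: [-3.142, 0.0, -0.314]
contact_force: [-0.6, -0.4, -1.9]
finger_gap: 0.0338
grasp_force: 25.0
[ 0.51803713 -0.12637877  0.28701724] [-3.14151606e+00  5.29608656e-05 -3.14007500e-01] [ 1.28580775e-01  7.29543645e-02 -1.33919014e-01 -9.38955962e-05
 -1.36393800e+00  1.12822734e+00]
[-0.00036809 -0.000973  ]
```

View pics/c6.png

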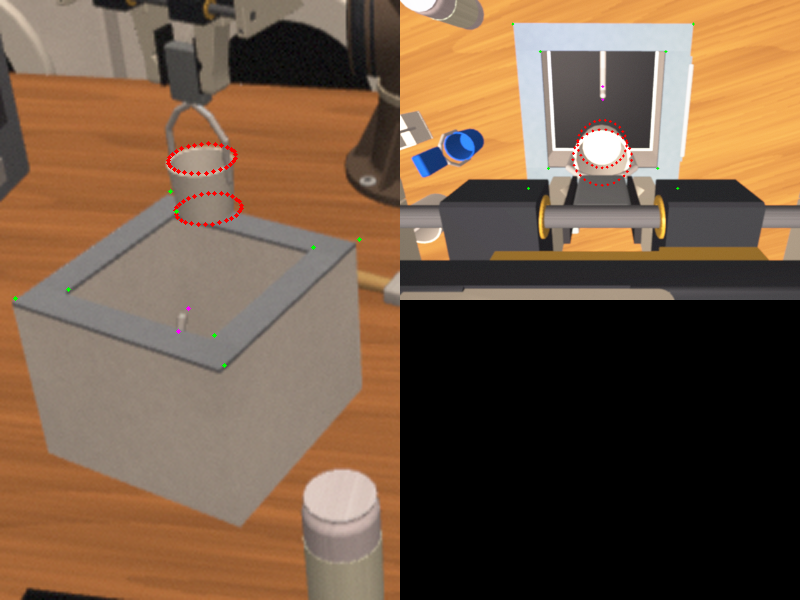

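The cup, hatch and hook all line up in both views. In the wrist view the hook at (603,90) is on the cup's centreline. I'll lower 16.2 cm.

```bash
python3 -m crank '[{"dp":[0,-0.1,-1],"angular":[0,0,0]},{"dp":[0,-0.1,-3],"angular":[0,0,0]},{"dp":[0,-0.1,-5],"angular":[0,0,0]},{"dp":[0,-0.1,-7.5],"angular":[0,0,0]},{"dp":[0,-0.1,-10],"angular":[0,0,0]},{"dp":[0,-0.1,-12.5],"angular":[0,0,0]},{"dp":[0,-0.1,-14.5],"angular":[0,0,0]},{"dp":[0,-0.1,-15.7],"angular":[0,0,0]},{"dp":[0,-0.1,-16.2],"angular":[0,0,0]},{"dp":[0,-0.1,-16.2],"angular":[0,0,0]}]'
python3 -m crank '[{"dp":[0.9,-0.3,0],"angular":[0,0,0]},{"dp":[1.9,-0.6,0],"angular":[0,0,0]},{"dp":[2.9,-0.9,0],"angular":[0,0,0]},{"dp":[3.8,-1.2,0],"angular":[0,0,0]},{"dp":[4.7,-1.5,0],"angular":[0,0,0]},{"dp":[5.3,-1.7,0],"angular":[0,0,0]},{"dp":[5.7,-1.9,0],"angular":[0,0,0]},{"dp":[5.7,-1.9,0],"angular":[0,0,0]},{"dp":[5.7,-1.9,0],"angular":[0,0,0]}]'
```

```text
clock: 10.05
position: [0.5183, -0.128, 0.1252]
tool_rot: [3.142, -0.0, -0.315]
contact_force: [0.6, -0.6, -1.6]
finger_gap: 0.0335
grasp_force: 25.0
clock: 11.18
position: [0.5749, -0.147, 0.1251]
tool_rot: [-3.142, 0.0, -0.315]
contact_force: [0.1, -0.7, -1.6]
finger_gap: 0.0337
grasp_force: 25.0
```

```bash
python3 -m crank '[{"dp":[0,0,-0.6],"angular":[0,0,0]},{"dp":[0,0,-1.2],"angular":[0,0,0]},{"dp":[0,0,-1.8],"angular":[0,0,0]},{"dp":[0,0,-2.2],"angular":[0,0,0]},{"dp":[0,0,-2.2],"angular":[0,0,0]},{"dp":[0,0,-2.2],"angular":[0,0,0]}]'
python3 -m crank '[{"dp":[0,0,-0.2],"angular":[0,0,0]},{"dp":[0,0,-0.3],"angular":[0,0,0]},{"dp":[0,0,-0.3],"angular":[0,0,0]},{"dp":[0,0,-0.3],"angular":[0,0,0]}]'
```

```text
clock: 11.92
position: [0.5753, -0.147, 0.1032]
tool_rot: [-3.142, -0.0, -0.315]
contact_force: [-0.0, 0.3, -1.3]
finger_gap: 0.0337
grasp_force: 25.0
clock: 12.42
position: [0.5752, -0.147, 0.1001]
tool_rot: [-3.142, -0.0, -0.315]
contact_force: [0.9, 0.8, -1.8]
finger_gap: 0.0337
grasp_force: 25.0
```

```bash
python3 -m crank '[{"dp":[0,0,-0.1],"angular":[0,0,0]},{"dp":[0,0,-0.2],"angular":[0,0,0]},{"dp":[0,0,-0.2],"angular":[0,0,0]},{"dp":[0,0,-0.2],"angular":[0,0,0]}]'
python3 -m crank '[{"dp":[0,0,-0.1],"angular":[0,0,0]},{"dp":[0,0,-0.1],"angular":[0,0,0]},{"dp":[0,0,-0.1],"angular":[0,0,0]}]'
```

```text
clock: 12.92
position: [0.5756, -0.1471, 0.0986]
tool_rot: [-3.141, -0.001, -0.315]
contact_force: [-0.2, 0.5, 4.6]
finger_gap: 0.0337
grasp_force: 25.0
clock: 13.3
position: [0.5758, -0.1471, 0.0984]
tool_rot: [-3.141, -0.002, -0.314]
contact_force: [-1.2, 2.0, 10.2]
finger_gap: 0.0339
grasp_force: 25.0
```

Contact came within 1.5 mm of the expected seat height, so the arch is on the hook. I'll relieve the load and open a little.

```bash
python3 -m crank '[{"dp":[0,0,0.1],"angular":[0,0,0]},{"dp":[0,0,0.1],"angular":[0,0,0]}]' - 5
python3 -m crank '[{"dp":[0,0,0],"angular":[0,0,0]},{"dp":[0,0,0],"angular":[0,0,0]},{"dp":[0,0,0],"angular":[0,0,0]},{"dp":[0,0,0],"angular":[0,0,0]},{"dp":[0,0,0],"angular":[0,0,0]}]' 5
python3 - <<'E'
from h import *
s,w=wrist();d=manip.get_image('scene');o=np.zeros((600,800,3),np.uint8)
o[:300,:400]=cv2.resize(w['image'],(400,300));o[300:,:400]=cv2.resize(w['image'][200:350,220:420],None,fx=2,fy=2)
o[:,400:]=cv2.resize(d['image'][150:300,150:250],None,fx=4,fy=4,interpolation=2);cv2.imwrite('pics/c7.png',o)
E
```

```text
clock: 13.55
position: [0.5759, -0.1469, 0.0985]
tool_rot: [-3.141, -0.001, -0.315]
contact_force: [1.6, 0.8, 5.4]
finger_gap: 0.034
grasp_force: 5.0
clock: 14.18
position: [0.5751, -0.147, 0.098]
tool_rot: [3.142, 0.0, -0.315]
contact_force: [0.6, -0.2, 0.9]
finger_gap: 0.0501
grasp_force: 0.0
```

View pics/c7.png

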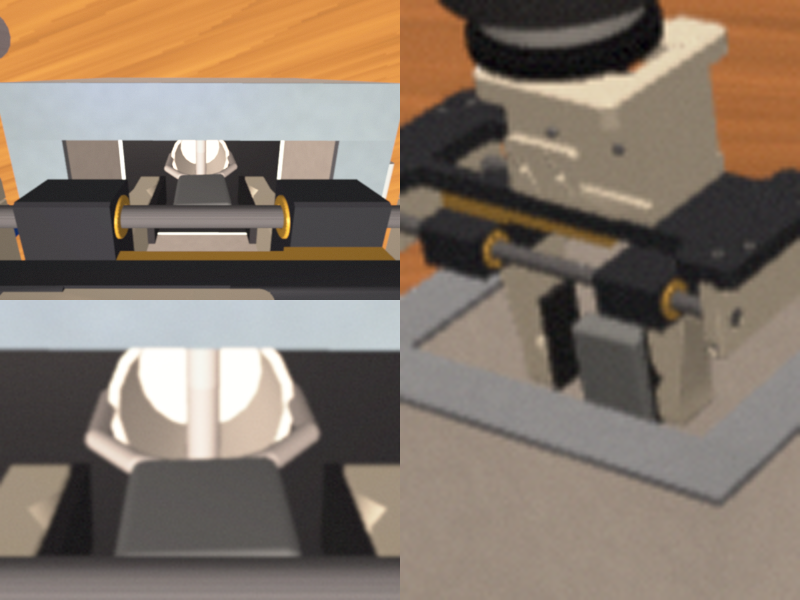

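The arch hangs on the hook bar (crop ~(203,440)) and the tab stands free between the fingers. I'll retract straight up.

```bash
python3 -m crank '[{"dp":[0,0,0.7],"angular":[0,0,0]},{"dp":[0,0,2],"angular":[0,0,0]},{"dp":[0,0,4],"angular":[0,0,0]},{"dp":[0,0,7],"angular":[0,0,0]},{"dp":[0,0,11],"angular":[0,0,0]},{"dp":[0,0,15],"angular":[0,0,0]},{"dp":[0,0,18],"angular":[0,0,0]},{"dp":[0,0,18],"angular":[0,0,0]},{"dp":[0,0,18],"angular":[0,0,0]}]'
python3 -m crank '[{"dp":[0,0,0],"angular":[0,0,0]},{"dp":[0,0,0],"angular":[0,0,0]},{"dp":[0,0,0],"angular":[0,0,0]},{"dp":[0,0,0],"angular":[0,0,0]},{"dp":[0,0,0],"angular":[0,0,0]},{"dp":[0,0,0],"angular":[0,0,0]},{"dp":[0,0,0],"angular":[0,0,0]},{"dp":[0,0,0],"angular":[0,0,0]}]'
python3 - <<'E'
from h import *
# stillness + tab where expected: compare two wrist frames, grey tab contour at z=.17
s,w=wrist();
for _ in range(3): w2=manip.get_image('wrist')
print('diff',cv2.absdiff(w['image'],w2['image']).max())
P=tab(s['position'][:2],-.314,.0205,(.15,));q=proj(w,P);print(q.round(0))
print([w['image'][int(v),int(u)].tolist() for u,v in [q.mean(0)]])
cv2.imwrite('pics/w9.png',w['image'])
E
```

```text
clock: 15.4
position: [0.5749, -0.1469, 0.2783]
tool_rot: [-3.141, -0.0, -0.315]
contact_force: [-0.8, -0.3, -1.5]
finger_gap: 0.0502
grasp_force: 0.0
clock: 16.4
position: [0.5752, -0.147, 0.2781]
tool_rot: [-3.142, -0.0, -0.315]
contact_force: [1.0, 0.1, 0.3]
finger_gap: 0.0502
grasp_force: 0.0
diff 17
[[344. 229.]
 [302. 229.]
 [301. 212.]
 [345. 212.]]
[[194, 201, 211]]
```

I've used all 10 picture views, so I'll check the hang numerically.

Run:
```python
from h import *
a=cv2.imread('pics/w9.png');g=cv2.cvtColor(a,cv2.COLOR_BGR2GRAY)
print(g[150:260:5,290:358:4])
s,w=wrist();xy=s['position'][:2];yaw=-.314;ex=np.array([np.cos(yaw),np.sin(yaw)])
for dz in(.102,.15):print(proj(w,tab(xy,yaw,.0205,(dz,))).round(0).tolist())
print('rim',proj(w,np.array([[*(xy+k*.028*ex),.0685] for k in(1,-1)])).round())
ims=[manip.get_image('wrist')['image'][130:270,280:365].astype(float) for _ in range(8)]
print('mean diffs',[np.abs(i-ims[0]).mean().round(2) for i in ims[1:]],np.abs(ims[0]-a[130:270,280:365]).mean())
```

```text
[[205 206 206 208 208 206 208 206 207 209 207 207 206 210 210 209 207]
 [204 206 206 209 207 208 207 205 206 208 208 208 206 205 208 207 210]
 [204 206 209 208 206 207 206 205 205 206 207 210 206 206 206 205 205]
 [104 104 101 102 101 100 100 197 244 172 100  98  98  97 105 110 109]
 [ 76  76  72  74  73 119 236 236 247 211 211  71  70  66  66  65  69]
 [ 75  73  73  93 255 254 255 247 247 237 255 254 249  67  69  63  61]
 [ 74  74 112 255 255 255 255 247 247 238 255 255 231 254  69  67  65]
 [ 72  69 255 208 255 255 255 244 241 234 255 255 255 225 220  63  58]
 [ 68 158 244 239 255 255 255 243 241 233 255 255 255 189 255  70  64]
 [ 79 154 202 177 255 255 255 250 241 232 255 255 254 197 235 131  61]
 [167 195 163 139 248 255 254 224 190 175 236 232 149 167 170 180 137]
 [ 81 154 221 226  91  91  91  91  92  88  86  87  88 140 201  66  60]
 [ 67  66 170 250  99  96 102 103 101 105 103 110 112 111  68  59  60]
 [ 65  67  63 117 209 213 215 212 210 213 209 209 209 191  65  58  58]
 [ 65  62  63 112 204 207 205 203 202 204 202 199 200 181  65  59  57]
 [ 62  64  64  94 187 188 187 186 183 182 176 175 175 157  59  57  56]
 [ 61  63  63  61  60  61  62  59  60  57  59  56  57  55  56  55  54]
 [ 63  61  63  58  61  62  63  60  57  59  59  56  59  58  56  58  54]
 [ 57  59  60  60  58  58  61  54  58  57  57  59  56  57  55  56  54]
 [ 59  59  56  58  57  56  59  58  58  57  58  56  56  54  56  55  54]
 [ 58  59  59  60  56  55  60  54  56  55  54  52  53  55  54  55  56]
 [ 58  57  57  54  55  56  57  54  54  56  55  56  51  52  50  55  52]]
[[342.0, 215.0], [304.0, 215.0], [304.0, 200.0], [342.0, 200.0]]
[[344.0, 229.0], [302.0, 229.0], [301.0, 212.0], [345.0, 212.0]]
rim [[323. 169.]
 [323. 222.]]
mean diffs [np.float64(1.46), np.float64(1.47), np.float64(1.47), np.float64(1.47), np.float64(1.47), np.float64(1.46), np.float64(1.47)] 1.470924369747899
```

The tab's top face is at rows 213–228 and columns 302–344, exactly as predicted for an upright hang. The frames are still, with only constant sensor noise.

```bash
python3 -c "
from rig import manip
print(manip.close_job())"
```

```text
the job is handed in; nothing more can be done
None
```

The small white round measure hangs upright and still on the hook in the cabinet. The gripper is withdrawn above the hatch, and the job is handed in at about 17 s; no verdict came back.

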